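# Third hand: hold a bracket against the sprung stop

### The arm

A 6-joint arm with a two-finger parallel gripper is mounted at the origin on a cart in front of the work surface, level with it; the furniture and walls round the work are solid. World frame = base frame: x ahead of the robot, y to its left, z up, the work surface at z = 0. Lengths are in m, angles in rad, forces in N, time in s.
With the tool pointing down it reaches from about 0.35 to 0.775 m from the base axis. Payload 5.5 kg.
Tool frame: the origin (TCP) lies at the very end of the fingers, on their centre line; the grasp point (between the pads) lies 19 mm behind it (env.grip_depth is the distance from the TCP to the grasp point, in m); z points along the fingers, y is the direction in which the jaws open and shut (so a half turn about z gives the same grasp; the last joint's range is limited). The gripper opens to 85 mm and grips with 20 to 120 N. Pads are 22 mm wide; open, the fingers measure 114 mm over their backs; the gripper's body (76 mm by 85 mm) begins 54 mm behind the grasp point. The pads swing forward as they close: fully open they stand 13 mm farther back than shut.
Start: joints at [-1.28, 0.313, 0.046, 1.304, 0, 1.431], TCP at [0.24, -0.523, 0.209] pointing down, gripper open.
Joint ranges: [-2.76, 2.76], [-0.86, 1.69], [-1.03, 1.26], [-2.2, 2.34], [-1.47, 1.5], [-3.14, 3.14]. Speed limits (rad/s): [2.57, 2.57, 3.14, 3.14, 3.14, 3.14].

### API

Orientations are given as a unit quaternion [w, x, y, z].
In Python, from workcell import env gives the robot as it stands.
- The arm moves only by the tool step_arm, never from a script. Its argument "series" is a list of rows, each a list of 3 entries, a list of its own where there are three numbers: the shift along the world's x, y, z in cm, then the turn about the world's z in rad, then the closure in counts, from 0 (fully open) to 255 (shut). A call has 1 to 5 rows; each row is the pose to reach, as a shift and turn from the pose measured when the call began; what a row does not reach only later rows make up. A row lasts 1/8 s, in which the tool goes at most 62.5 mm and 10.7 degrees, less where a joint would pass 70% of its speed; a pose out of reach is approached as far as the arm can. A call with a gripper value outside its range is refused whole. The fingers move at their own pace and stop on an object; "newtons" is the grip in N (left out, the last holds). Time passes only in rows, so rows that repeat a pose let the fingers close. It gives the time, the measured TCP pose, the force and the opening at its end, in the units of the state.
- env.get_state(): the state, without advancing time (a new reading comes with each control period).
- env.read_camera(name): name is "side" or "top" or "wrist"; returns a dict with "frame" (420x560x3 uint8, red, green, blue), "vertical_fov" (degrees; the focal length in pixels is half the picture's height over the tangent of half this angle, whatever the lens; pixels are square), "cx", "cy" (the principal point, pixels), "dist_coeffs" ([k1, k2, p1, p2, k3] as OpenCV has them; the pictures are not rectified), "camera_from_world" (4x4, takes a point from world to camera coordinates). Camera axes: x right, y down, z forward; pixel columns grow to the right and rows downward; lengths in m; the calibration is good to about 2 mm. A picture is of the moment at which its call begins. There is no depth.
- env.hand_in(): hands the job in, once; it reports no verdict.
The state is a dict: "clock": time; "joint_pos": joint angles; "qvel": joint speeds; "tau": joint torques, N m; "tcp_pos": TCP position; "orientation": TCP orientation; "wrist_force": force on the tool from outside, world axes, zero at the start; "ft_torque": the same for the moment, N m; "finger_gap": finger opening in m.
Only numpy, scipy, OpenCV 4.12 (cv2) and the standard library are available. Lean on these libraries where they do the work, as an engineer would, in place of code of your own. Each camera call takes 0.05 s, during which the arm holds its last target.

### The job

Take the calibration weight out of the screwing fixture and stand it upright on the bench beside the fixture. Then bring the bracket forward and press its upright flange squarely and centrally against the sprung stop plate with a steady 12 N or so, pushing the plate back about 15 mm (pointer between the two scale lines, which are 10 and 20 mm back; never near its end of travel at 32 mm), and finish while still holding it there, foot flat on the base plate, so that a colleague can drive the screws. Leave the screwdriver, the small carton and the black tumbler where they are.

Things in the scene. Friction and masses are not known exactly. Their poses are not given: they have to be found in the camera images.
- fixture: Fixed fixture: grey base plate 300 x 130 x 10 mm, top 10 mm above the bench, x -155 to +145, y +-65 mm. Origin at bench height, z up; x is the pressing direction, from the open end to the stop. Dark spring housing at x 109 to 143, y +-40 mm, 56 mm high. Scale strip with two black lines at y -50 mm. Only housing and stop plate rise from the plate.
- stop_face (a point): Point on the steel sprung stop plate, 60 mm wide (y), 8 mm thick (x), 12 to 56 mm above the bench, axes as the fixture's. The point lies on its front face (which the bracket meets), on the fixture's centre line at bench height; unpushed it is at x 61 mm in the fixture's frame.
- stop (a joint): How far the stop plate is pushed back along the fixture's +x, in m: 0 at rest, hard end at 0.032. Spring 800 N/m from zero (8 N at 0.010, 12 N at 0.015, 16 N at 0.020), slight friction.
- bracket: Loose aluminium angle bracket, about 0.25 kg, foot down on the base plate. Origin: centre of its underside; z up, x toward its flange. Foot 60 x 60 x 6 mm. Flange across the +x edge, 60 wide, 48 high, 6 thick, front face at x +30 mm. Middle rib 10 mm thick (y +-5), x -18 to +24 mm, top at z 46 mm (a 22 mm high step behind it to x -28); pinch it across y.
- weight: Loose brass-coloured calibration weight, about 0.5 kg, round body 38 mm in diameter and 49 mm high with a knob 24 mm in diameter up to 65 mm. Origin at the centre of its underside, z up. Starts standing on the base plate between the bracket and the stop plate.
- driver: Screwdriver, 28 x 197 x 25 mm, long axis y, lying on the bench to the right (-y side) of the fixture; origin at the centre of its underside. Bystander.
- carton: Small carton of staples, 36 x 62 x 21 mm, lying on the bench right of the fixture, farther back than the screwdriver; origin at the centre of its underside. Bystander.
- cup: Black tumbler, 74 mm in diameter, 178 mm high, standing on the bench to the left; origin at the centre of its underside. Bystander.
There are look-alikes about, which are no part of the job. There is more than one size of the bracket; the one meant has the size given above.

How it is judged:
On the way, in this order (a step that is already met when the one before it is completed fails the run):
1. the weight stands upright and released on the bench, off the fixture (angle between weight's own z axis and vertical below 0.15 rad and height (world z) of weight between -0.005 and 0.006 m and linear speed of weight below 0.03 m/s and contact force between the fingers and weight below 0.05 N and (y of weight in the frame of fixture above 0.084 m or y of weight in the frame of fixture below -0.084 m or x of weight in the frame of fixture above 0.164 m or x of weight in the frame of fixture below -0.174 m)), for 0.2 s.
2. the bracket, held by the fingers, presses the stop plate steadily within the band (value of joint stop between 0.01 and 0.02 m and contact force between bracket and stop between 6 and 18 N and contact force between the fingers and bracket above 3 N and angle between the x axis of bracket and the x axis of fixture, either way round below 0.07 rad and angle between bracket's own z axis and vertical below 0.07 rad and y of bracket in the frame of fixture between -0.008 and 0.008 m and z of bracket in the frame of fixture between 0.006 and 0.014 m and x of bracket in the frame of fixture above 0.03 m), for 0.5 s.
At the end, for the whole second after the job is handed in: Weight upright on the bench, wholly off the base plate, released. Fingers hold the bracket at rest: foot on the plate (4 mm, 0.07 rad), square within 0.07 rad, centred within 8 mm, stop plate pushed back 10 to 20 mm with 6 to 18 N between bracket and plate (all of step 1 and all of step 2 and linear speed of bracket below 0.01 m/s); the arm keeps its last pose, push and grip.
It fails at once if the stop plate is driven back more than 28 mm, near its end of travel (value of joint stop above 0.028 m).
It fails at once if the weight is tipped over (angle between weight's own z axis and vertical above 0.6 rad).
It fails at once if the screwdriver, carton or tumbler is moved more than 30 mm (distance of any of driver, carton, cup from where it was at the start of the episode above 0.03 m).
It also fails if it takes over 54 s, if anything falls off the work surface, if the arm or the gripper's body presses on something with over 40 N, if the wrist force passes 120 N, or if a joint passes its speed limit or range.

## Working session

There is one attempt and no reset: what is moved stays moved. The work goes in short steps, Python scripts to look and compute and a tool call to move; the robot and the scene stay as the last step left them, time stands still between calls to the robot, and variables do not carry over. Pictures are saved under pics/ and viewed, and the job is handed in when it is done.

Besides the shell and the picture viewer there is one more tool, called after "Emit:" as name([rows], argument=value, ...), one row to a line, values as JSON. step_arm: Moves the arm, as the interface text tells. Its arguments: {"type":"object","properties":{"series":{"type":"array"},"newtons":{"type":"number"}},"required":["series"]}

```bash
mkdir -p pics; ls; cat > h.py <<'E'
import numpy as np, cv2
from workcell import env
def cam(n):
    c=env.read_camera(n); f=c["frame"].shape[0]/2/np.tan(np.radians(c["vertical_fov"])/2)
    K=np.array([[f,0,c["cx"]],[0,f,c["cy"]],[0,0,1.]])
    return c,K,np.array(c["dist_coeffs"],float),np.array(c["camera_from_world"])
def save(n,fn):
    c,K,D,T=cam(n); cv2.imwrite(f"pics/{fn}.png",c["frame"][:,:,::-1]); np.savez(f"pics/{fn}.npz",f=c["frame"],K=K,D=D,T=T)
def load(fn):
    z=np.load(f"pics/{fn}.npz"); return z["f"],z["K"],z["D"],z["T"]
def pt(fn,u,v,z):
    f,K,D,T=load(fn); p=cv2.undistortPoints(np.array([[[u,v]]],float),K,D)[0,0]
    R=T[:3,:3];o=-R.T@T[:3,3];d=R.T@np.array([p[0],p[1],1]); return o+d*(z-o[2])/d[2]
def proj(fn,P):
    f,K,D,T=load(fn); P=np.atleast_2d(np.array(P,float))
    return cv2.projectPoints(P,cv2.Rodrigues(T[:3,:3])[0],T[:3,3],K,D)[0][:,0]
def crop(fn,x0,y0,x1,y1,s,out):
    f=load(fn)[0]; cv2.imwrite(f"pics/{out}.png",cv2.resize(f[y0:y1,x0:x1,::-1],None,fx=s,fy=s,interpolation=cv2.INTER_CUBIC))
E
python3 - <<'E'
from h import *
for n in ["top","side","wrist"]: save(n,n+"0")
print(env.get_state(),env.grip_depth)
for n in ["top","side","wrist"]:
    print(n,load(n+"0")[1:])
E
```

```text
pics
{'clock': 0.15, 'joint_pos': array([-1.27960154e+00,  3.13823708e-01,  4.52550486e-02,  1.30361685e+00,
        1.07122650e-05,  1.43120352e+00]), 'qvel': array([ 0.00028082, -0.00172341,  0.00315668, -0.00011347,  0.0016128 ,
        0.00021229]), 'tau': array([ 2.53260558e-03, -4.81066346e+01,  2.98814642e+01,  1.39522995e-02,
       -4.22198741e-05, -6.75813538e-08]), 'tcp_pos': array([ 0.23999084, -0.52206808,  0.20832231]), 'orientation': array([-6.93002821e-04,  9.76892069e-01,  2.13732084e-01, -4.72595850e-05]), 'wrist_force': array([-0.29076656, -0.11932907, -0.3029543 ]), 'ft_torque': array([-0.03682128, -0.03801316, -0.00958306]), 'finger_gap': 0.08543450484158382} 0.0187
top (array([[443.73551335,   0.        , 275.30906213],
       [  0.        , 443.73551335, 206.89460879],
       [  0.        ,   0.        ,   1.        ]]), array([-0.06667352,  0.        ,  0.        ,  0.        ,  0.        ]), array([[-1.29364645e-03, -9.99971116e-01,  7.48958486e-03,
         7.69965978e-02],
       [-9.95523483e-01,  5.80010932e-04, -9.45127468e-02,
         5.87457870e-01],

[... 424 characters left out ...]
0.43400908, -0.02392823,  0.56054375],
       [-0.23989571,  0.5421932 , -0.80528044,  0.13906207],
       [ 0.36247274, -0.71948777, -0.59241105,  1.23328135],
       [ 0.        ,  0.        ,  0.        ,  1.        ]]))
wrist (array([[322.81595423,   0.        , 280.33573124],
       [  0.        , 322.81595423, 213.97379497],
       [  0.        ,   0.        ,   1.        ]]), array([0.00780392, 0.        , 0.        , 0.        , 0.        ]), array([[ 0.41727018, -0.90878105, -0.00161211, -0.57464064],
       [-0.8599581 , -0.39542532,  0.32266217, -0.04196291],
       [-0.29386674, -0.13325096, -0.94651282,  0.3803357 ],
       [ 0.        ,  0.        ,  0.        ,  1.        ]]))
```

View pics/top0.png

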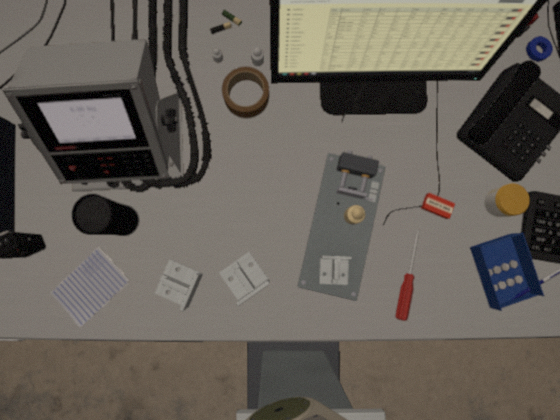

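View pics/side0.png

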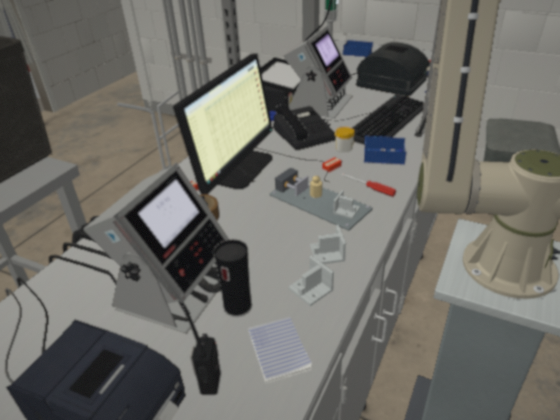

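```bash
python3 - <<'E'
from h import *
crop("top0",290,140,400,310,4.5,"c0")
crop("top0",140,240,290,320,5,"c1")
E
```

```text
(no output)
```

View pics/c0.png

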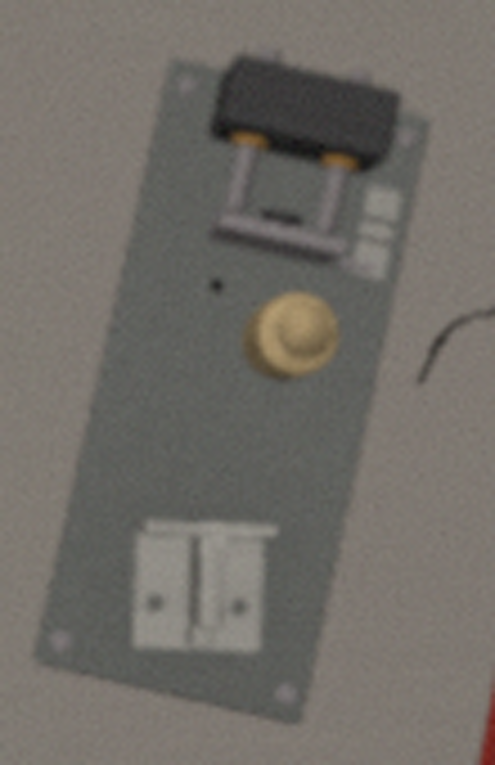

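View pics/c1.png

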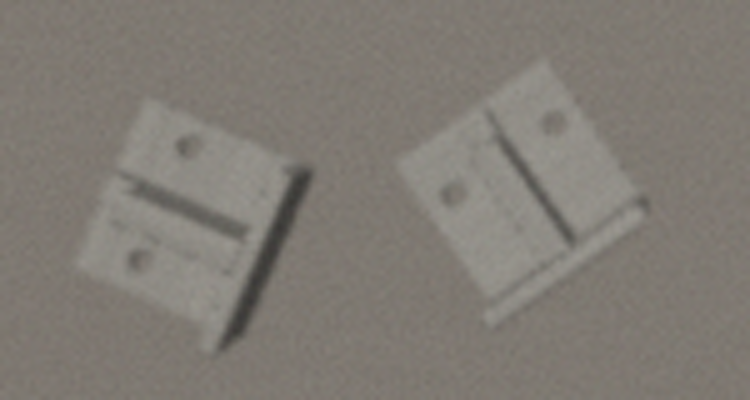

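```bash
python3 - <<'E'
from h import *
from scipy.optimize import least_squares
C=lambda u,v:(290+(u+.5)/4.5-.5,140+(v+.5)/4.5-.5)
def fit(pix,loc,z):
    W=np.array([pt("top0",*C(*p),zz)[:2] for p,zz in zip(pix,z)]); L=np.array(loc)
    def r(q):
        c,s=np.cos(q[2]),np.sin(q[2]); return (L@np.array([[c,s],[-s,c]])+q[:2]-W).ravel()
    q=least_squares(r,[.5,-.1,0]).x; print(q.round(4),(r(q)*1000).round(1)); return q
qf=fit([(37,660),(300,722),(172,60),(428,122)],[(-.155,.065),(-.155,-.065),(.145,.065),(.145,-.065)],[.01]*4)
# bracket: foot back corners z=.016, flange top corners z=.058 (front edge)
qb=fit([(133,650),(261,653),(145,520),(278,525)],[(-.03,.03),(-.03,-.03),(.03,.03),(.03,-.03)],[.016,.016,.058,.058])
# weight knob top centre z=.075 , 
w=pt("top0",*C(305,328),.075); w2=pt("top0",*C(292,336),.059);print("w",w,w2)
def inv(q,p):
    c,s=np.cos(q[2]),np.sin(q[2]); d=np.array(p[:2])-q[:2]; return [c*d[0]+s*d[1],-s*d[0]+c*d[1]]
print("in fixture: b",inv(qf,qb),qb[2]-qf[2],"w",inv(qf,w),inv(qf,w2))
for n,p in dict(driver_tip=(417,232),driver_end=(403,318),cartonc=(438,205)).items(): x=pt("top0",*p,.02);print(n,x,inv(qf,x))
# lookalike width
D=lambda u,v:(140+u/5,240+v/5)
for a,b in [((150,98),(78,265)),((398,160),(545,60))]: print(np.linalg.norm(pt("top0",*D(*a),.006)-pt("top0",*D(*b),.006)))
E
```

```text
[ 0.5535 -0.0687 -0.2314] [-1.8  1.6 -1.9 -0.4  1.6  0.3  2.1 -1.4]
[ 0.4541 -0.0473 -0.0292] [ 0.6 -0.1  0.6  0.4 -1.  -0.3 -0.2  0.1]
w [ 0.57156456 -0.0888247   0.075     ] [ 0.56922107 -0.08589238  0.059     ]
in fixture: b [np.float64(-0.10163802426627196), np.float64(-0.002003861891570407)] 0.20221839365611974 w [np.float64(0.022228358332618065), np.float64(-0.01543716131372689)] [np.float64(0.019274855782965682), np.float64(-0.013120419575988035)]
driver_tip [ 0.53393916 -0.22767849  0.02      ] [np.float64(0.017448757296985917), np.float64(-0.15921894666446135)]
driver_end [ 0.35229145 -0.19309774  0.02      ] [np.float64(-0.16728822617053188), np.float64(-0.16721670486995932)]
cartonc [ 0.59215868 -0.27571142  0.02      ] [np.float64(0.085131981703941), np.float64(-0.192620393935379)]
0.07731482042956264
0.07600334497963457
```

```bash
python3 - <<'E'
from h import *
crop("side0",260,150,410,230,5,"c2")
E
```

```text
(no output)
```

View pics/c2.png

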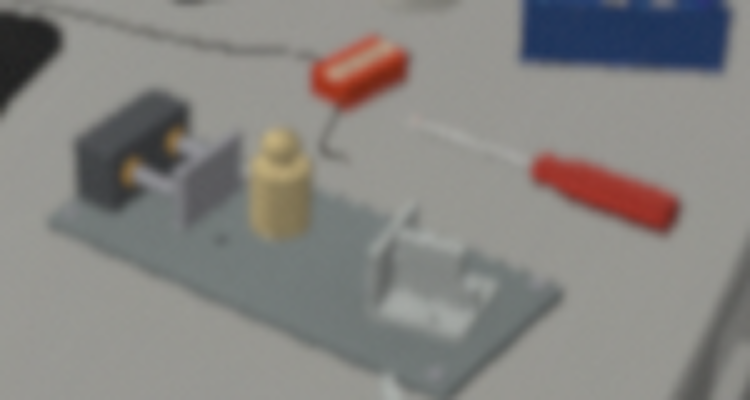

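Emit:
step_arm([
  [[2.3, 3.1, 0], 0.18, 0],
  [[4.6, 6.2, 0], 0.36, 0],
  [[6.9, 9.3, 0], 0.54, 0],
  [[9.2, 12.4, 0], 0.72, 0],
  [[11.5, 15.5, 0], 0.9, 0],
], newtons=40)

```text
clock: 0.78
tcp_pos: [0.3555, -0.3659, 0.2081]
orientation: [-0.001, 0.785, 0.62, -0.0]
wrist_force: [-0.1, -0.4, -1.0]
finger_gap: 0.0853
```

Emit:
step_arm([
  [[2.3, 3.1, 0], 0.18, 0],
  [[4.6, 6.2, 0], 0.36, 0],
  [[6.9, 9.3, 0], 0.54, 0],
  [[9.2, 12.4, 0], 0.72, 0],
  [[11.5, 15.5, 0], 0.9, 0],
])

```text
clock: 1.4
tcp_pos: [0.471, -0.2097, 0.2078]
orientation: [-0.001, 0.435, 0.901, -0.001]
wrist_force: [-0.5, 0.1, -0.3]
finger_gap: 0.0854
```

Emit:
step_arm([
  [[2.0, 3.1, 0], 0.18, 0],
  [[4.0, 6.2, 0], 0.36, 0],
  [[6.0, 9.3, 0], 0.54, 0],
  [[8.0, 11.5, 0], 0.67, 0],
  [[8.0, 12.0, 0], 0.67, 0],
])

```text
clock: 2.02
tcp_pos: [0.5516, -0.0883, 0.2073]
orientation: [-0.001, 0.113, 0.994, -0.001]
wrist_force: [-1.1, -0.2, 0.2]
finger_gap: 0.0855
```

```bash
python3 - <<'E'
from h import *
save("wrist","w1")
s=env.get_state();print(s["tcp_pos"],s["orientation"],s["joint_pos"])
E
```

```text
[ 0.55083023 -0.08842193  0.20730576] [-1.17436804e-03  1.14112057e-01  9.93466937e-01 -7.10653369e-04] [-3.01991044e-01  2.82225737e-01 -5.86857083e-04  1.29002613e+00
 -1.83447243e-03 -7.32666089e-02]
```

View pics/w1.png

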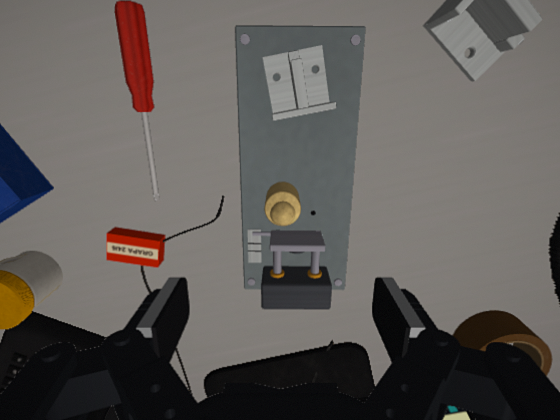

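```bash
python3 - <<'E'
from h import *
crop("w1",225,15,375,125,5,"d1")
crop("w1",225,165,375,315,4,"d2")
E
```

```text
(no output)
```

View pics/d1.png

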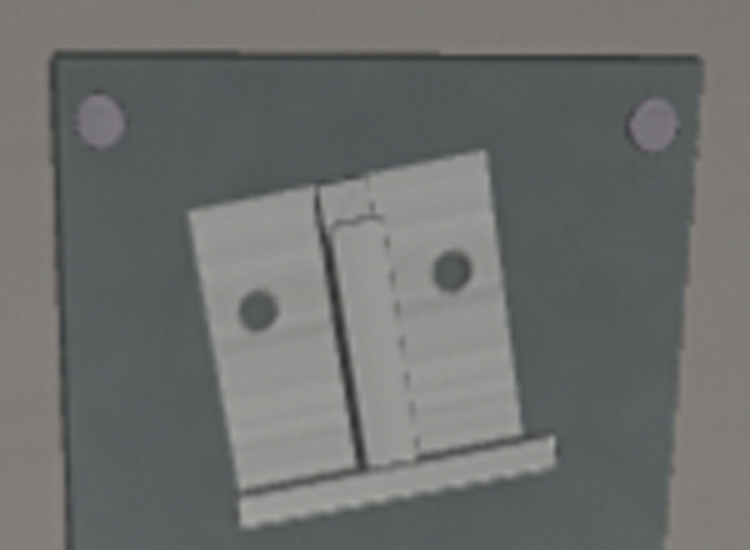

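View pics/d2.png

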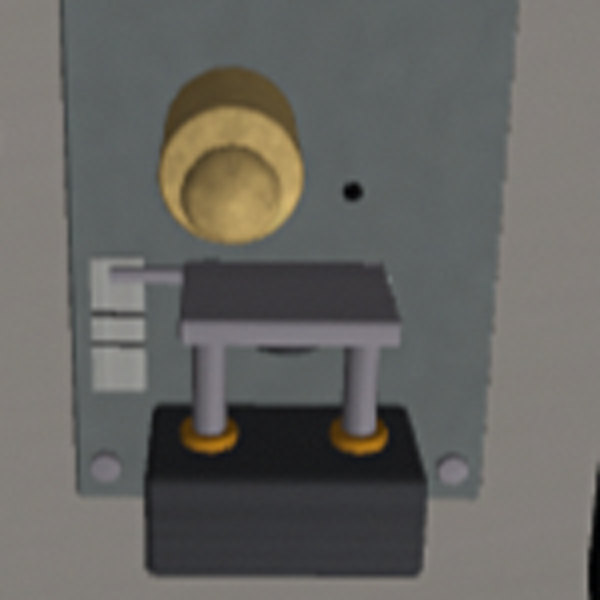

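```bash
cat > m.py <<'E'
from h import *
from scipy.optimize import least_squares
def cc(x0,y0,s): return lambda u,v:(x0+(u+.5)/s-.5,y0+(v+.5)/s-.5)
T=cc(290,140,4.5);A=cc(225,15,5);B=cc(225,165,4)
def fit(obs,q0):
    def P(q,l):
        c,s=np.cos(q[2]),np.sin(q[2]); return [q[0]+c*l[0]-s*l[1],q[1]+s*l[0]+c*l[1],l[2]]
    def r(q): return np.concatenate([proj(im,P(q,l))[0]-px for im,px,l in obs])
    o=least_squares(r,q0); print(o.x.round(4)); print(r(o.x).reshape(-1,2).round(1).tolist()); return o.x
def inv(q,p):
    c,s=np.cos(q[2]),np.sin(q[2]); d=np.array(p[:2])-q[:2]; return np.array([c*d[0]+s*d[1],-s*d[0]+c*d[1]])
def fwd(q,p):
    c,s=np.cos(q[2]),np.sin(q[2]); return np.array([q[0]+c*p[0]-s*p[1],q[1]+s*p[0]+c*p[1]])
E
python3 - <<'E'
from m import *
L=[(-.155,.065,.01),(-.155,-.065,.01),(.145,.065,.01),(.145,-.065,.01)]
fw=[("w1",A(703,60),L[0]),("w1",A(55,55),L[1]),("w1",B(478,497),L[2]),("w1",B(78,493),L[3]),
 ("w1",B(185,265),(.061,-.03,.012)),("w1",B(388,268),(.061,.03,.012)),("w1",B(182,322),(.061,-.03,.056)),("w1",B(402,322),(.061,.03,.056))]
ft=[("top0",T(*p),l) for p,l in zip([(37,660),(300,722),(172,60),(428,122)],L)]
fit(fw,[.55,-.07,-.23]);fit(ft,[.55,-.07,-.23]);q=fit(fw+ft,[.55,-.07,-.23])
bw=[("w1",A(188,212),(-.03,-.03,.016)),("w1",A(487,150),(-.03,.03,.016)),("w1",A(241,528),(.03,-.03,.058)),("w1",A(556,465),(.03,.03,.058)),("w1",A(238,492),(.024,-.03,.058)),("w1",A(556,435),(.024,.03,.058))]
b=fit(bw,[.45,-.05,-.03])
print("b in f",inv(q,b),b[2]-q[2])
w=pt("w1",*B(231,193),.073);w2=pt("w1",*B(231,174),.059); print(w,w2,inv(q,w),inv(q,w2))
print("place",fwd(q,(.02,.135)))
E
```

```text
[ 0.5543 -0.0705 -0.2337]
[[1.3, -0.8], [-1.0, -0.6], [0.8, 1.9], [-0.3, 2.3], [-0.1, -0.8], [-0.7, -1.2], [-0.6, 0.1], [0.6, 0.5]]
[ 0.5536 -0.0687 -0.2315]
[[-0.7, 0.8], [0.2, 0.9], [-0.1, -0.8], [0.6, -1.0]]
[ 0.5542 -0.0703 -0.2335]
[[1.5, -0.9], [-0.9, -0.7], [1.0, 1.8], [-0.2, 2.2], [0.1, -0.9], [-0.6, -1.3], [-0.4, 0.0], [0.8, 0.4], [-0.1, 0.4], [0.8, 0.6], [0.8, -1.1], [1.5, -1.2]]
[ 0.4541 -0.0493 -0.0454]
[[0.2, -0.4], [0.0, -0.2], [-0.1, 0.0], [0.8, 0.4], [-0.7, 0.6], [-0.1, -0.4]]
b in f [-0.10233213 -0.002723  ] 0.1880494513664713
[ 0.5687025  -0.09113622  0.073     ] [ 0.56832605 -0.09099045  0.059     ] [ 0.01888019 -0.01689193] [ 0.01848023 -0.01683721]
place [0.604933   0.05637569]
```

Emit:
step_arm([
  [[1.8, -0.2, -4], 0, 0],
  [[1.8, -0.2, -9], 0, 0],
  [[1.8, -0.2, -13], 0, 0],
  [[1.8, -0.2, -16], 0, 0],
  [[1.8, -0.2, -18.5], 0, 0],
])

```text
clock: 2.7
tcp_pos: [0.5673, -0.0912, 0.0208]
orientation: [-0.002, 0.116, 0.993, -0.001]
wrist_force: [0.8, -0.0, 0.0]
finger_gap: 0.0853
```

Emit:
step_arm([
  [[0, 0, 0], 0, 0],
  [[0, 0, 0], 0, 100],
  [[0, 0, 0], 0, 180],
  [[0, 0, 0], 0, 255],
  [[0, 0, 0], 0, 255],
])

```text
clock: 3.32
tcp_pos: [0.5687, -0.0913, 0.0224]
orientation: [-0.001, 0.116, 0.993, -0.001]
wrist_force: [1.1, 0.6, 6.7]
finger_gap: 0.0352
```

Emit:
step_arm([
  [[0, 0, 0], 0, 255],
  [[0, 0, 0], 0, 255],
  [[0, 0, 0], 0, 255],
])

```text
clock: 3.7
tcp_pos: [0.5688, -0.0914, 0.0225]
orientation: [-0.0, 0.116, 0.993, -0.001]
wrist_force: [-0.1, 0.2, 0.2]
finger_gap: 0.035
```

```bash
python3 - <<'E'
from h import *
save("wrist","w2");save("side","s2");crop("s2",260,120,410,240,4,"s2c")
s=env.get_state();print(s["tcp_pos"],s["orientation"],s["finger_gap"],s["wrist_force"])
E
```

```text
[ 0.56877302 -0.09132465  0.02253585] [-4.60717673e-04  1.15525723e-01  9.93304072e-01 -7.84620962e-04] 0.03486590832670116 [-0.29238391  1.23548711  1.3521538 ]
```

View pics/w2.png

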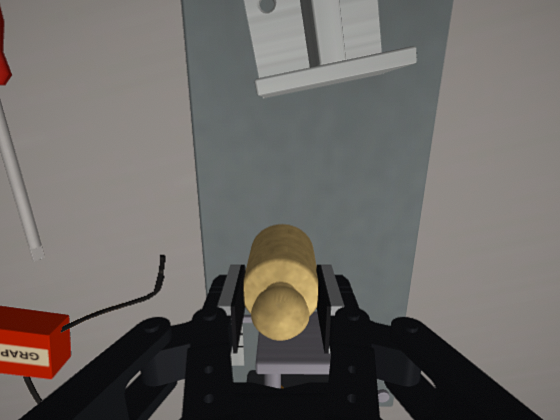

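View pics/s2c.png

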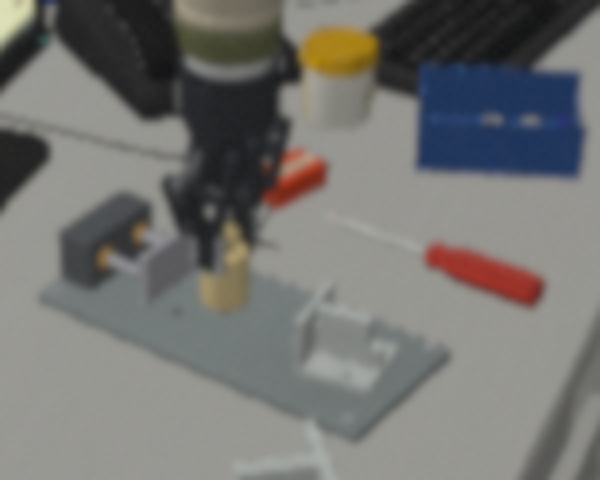

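Emit:
step_arm([
  [[0, 0, 1], 0, 255],
  [[0, 0, 2.5], 0, 255],
  [[0, 0, 4], 0, 255],
  [[0.5, 2, 5], 0, 255],
  [[1.2, 5, 5], 0, 255],
])

```text
clock: 4.42
tcp_pos: [0.5821, -0.0409, 0.0744]
orientation: [0.001, 0.116, 0.993, -0.001]
wrist_force: [-0.4, -0.2, -4.9]
finger_gap: 0.0348
```

Emit:
step_arm([
  [[0.7, 3, 0], 0, 255],
  [[1.4, 6, 0], 0, 255],
  [[2.1, 9, 0], 0, 255],
  [[2.8, 11.2, 0], 0, 255],
  [[2.8, 11.2, 0], 0, 255],
])

```text
clock: 5.05
tcp_pos: [0.6106, 0.0733, 0.0747]
orientation: [0.001, 0.115, 0.993, -0.001]
wrist_force: [0.9, -0.5, -4.4]
finger_gap: 0.0347
```

```bash
python3 - <<'E'
from h import *
save("wrist","w3");save("side","s3");crop("s3",220,120,370,240,4,"s3c")
s=env.get_state();print(s["tcp_pos"],s["orientation"],s["finger_gap"],s["wrist_force"])
E
```

```text
[0.61001023 0.07130698 0.07443915] [ 8.30109273e-04  1.16005607e-01  9.93247685e-01 -1.02298982e-03] 0.03466585503120778 [ 0.36992167  0.47317411 -4.04372377]
```

View pics/s3c.png

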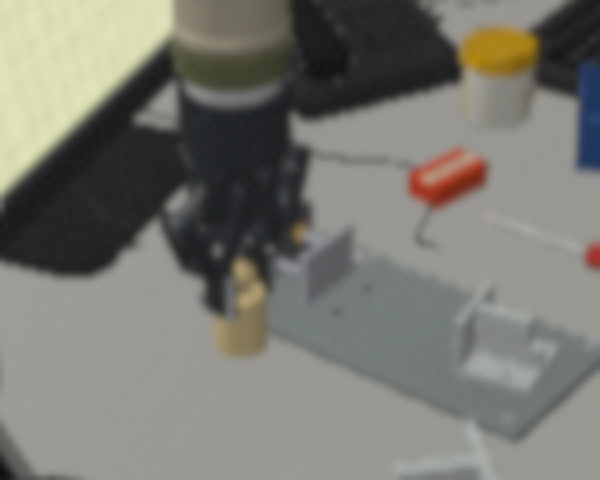

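View pics/w3.png

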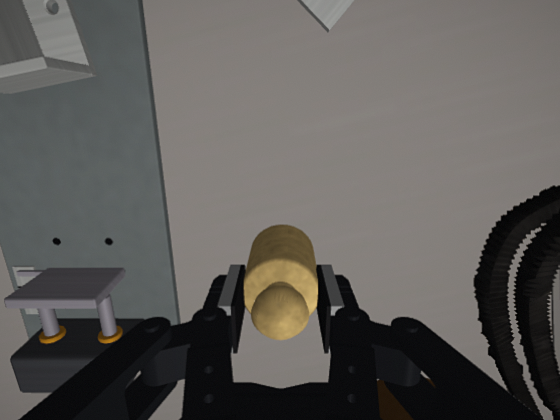

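Emit:
step_arm([
  [[0, 0, -2.5], 0, 255],
  [[0, 0, -4.5], 0, 255],
  [[0, 0, -5.5], 0, 255],
  [[0, 0, -5.9], 0, 255],
  [[0, 0, -6.0], 0, 255],
])

```text
clock: 5.78
tcp_pos: [0.6104, 0.071, 0.0149]
orientation: [0.001, 0.116, 0.993, -0.001]
wrist_force: [-0.3, 0.4, -4.8]
finger_gap: 0.0345
```

Emit:
step_arm([
  [[0, 0, 0], 0, 255],
  [[0, 0, -0.1], 0, 255],
  [[0, 0, -0.2], 0, 255],
  [[0, 0, -0.25], 0, 255],
])

```text
clock: 6.28
tcp_pos: [0.6107, 0.071, 0.0126]
orientation: [0.002, 0.116, 0.993, -0.001]
wrist_force: [0.8, 0.4, -1.4]
finger_gap: 0.0346
```

Emit:
step_arm([
  [[0, 0, -0.05], 0, 255],
  [[0, 0, -0.05], 0, 140],
  [[0, 0, -0.05], 0, 80],
  [[0, 0, -0.05], 0, 0],
  [[0, 0, -0.05], 0, 0],
])

```text
clock: 6.9
tcp_pos: [0.6109, 0.071, 0.0123]
orientation: [0.002, 0.116, 0.993, -0.001]
wrist_force: [-0.6, -1.2, -0.7]
finger_gap: 0.0852
```

Emit:
step_arm([
  [[0, 0, 0], 0, 0],
  [[0, 0, 0], 0, 0],
  [[0, 0, 3], 0, 0],
  [[0, 0, 8], 0, 0],
  [[0, 0, 13], 0, 0],
])

```text
clock: 7.52
tcp_pos: [0.6104, 0.071, 0.1433]
orientation: [0.001, 0.116, 0.993, -0.001]
wrist_force: [2.2, 0.7, -0.1]
finger_gap: 0.0853
```

Emit:
step_arm([
  [[-3, -2, 3], 0, 0],
  [[-7, -5, 5], 0, 0],
  [[-12, -8, 5], 0.07, 0],
  [[-16, -11, 5], 0.14, 0],
  [[-16, -12, 5], 0.18, 0],
])

```text
clock: 8.15
tcp_pos: [0.4475, -0.0498, 0.1936]
orientation: [0.001, 0.027, 1.0, -0.001]
wrist_force: [1.3, -0.5, 1.0]
finger_gap: 0.085
```

```bash
python3 - <<'E'
from h import *
save("wrist","w4");save("side","s4");crop("s4",220,120,370,240,4,"s4c")
s=env.get_state();print(s["clock"],s["tcp_pos"],s["orientation"],s["finger_gap"],s["wrist_force"])
E
```

```text
8.25 [ 0.4501048  -0.04996139  0.19378515] [ 0.0019295   0.02756383  0.99961754 -0.0011304 ] 0.08540761282118006 [-0.00127514  1.02454417 -0.06128022]
```

View pics/s4c.png

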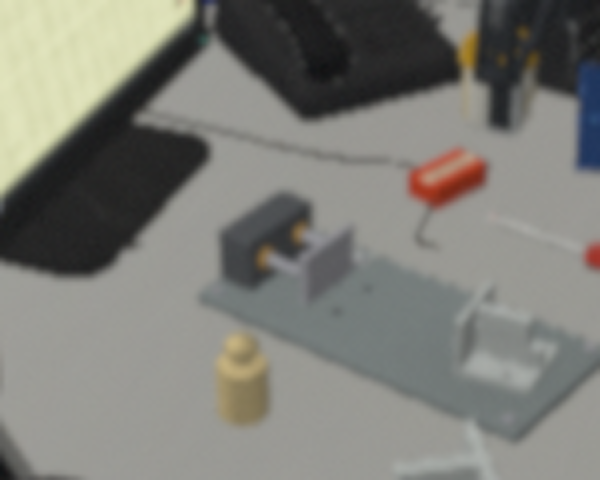

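View pics/w4.png

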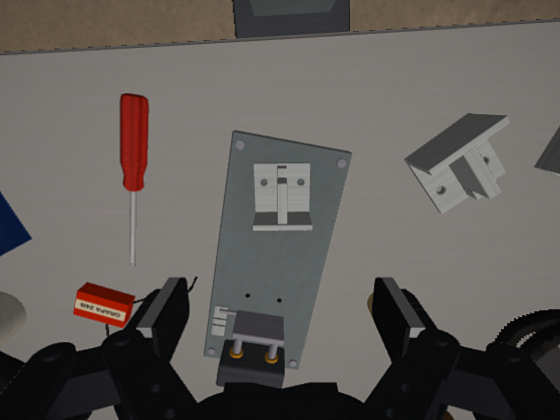

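```bash
python3 - <<'E'
from h import *
crop("w4",195,120,365,240,4.5,"d3")
crop("w4",195,280,365,395,4.5,"d4")
E
```

```text
(no output)
```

View pics/d3.png

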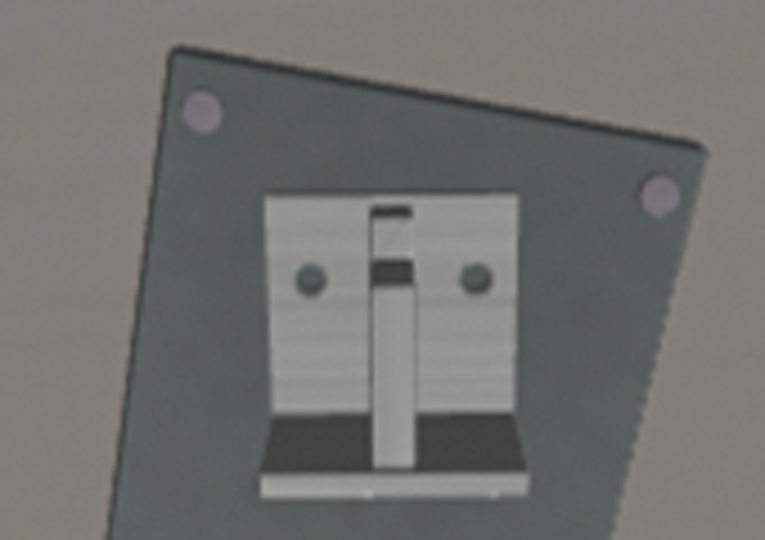

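View pics/d4.png

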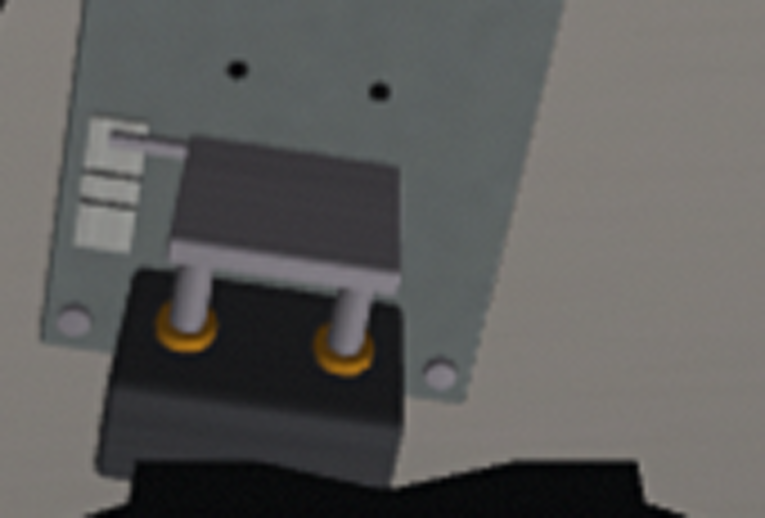

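```bash
python3 - <<'E'
from m import *
A2=cc(195,120,4.5);B2=cc(195,280,4.5)
L=[(-.155,.065,.01),(-.155,-.065,.01),(.145,.065,.01),(.145,-.065,.01)]
f4=[("w4",A2(708,149),L[0]),("w4",A2(172,46),L[1]),("w4",B2(466,402),L[2]),("w4",B2(41,341),L[3]),
 ("w4",B2(188,137),(.061,-.03,.012)),("w4",B2(399,166),(.061,.03,.012)),("w4",B2(171,242),(.061,-.03,.056)),("w4",B2(400,272),(.061,.03,.056))]
q4=fit(f4,[.55,-.07,-.23])
b4=[("w4",A2(265,195),(-.03,-.03,.016)),("w4",A2(518,193),(-.03,.03,.016)),("w4",A2(261,497),(.03,-.03,.058)),("w4",A2(529,495),(.03,.03,.058)),("w4",A2(261,473),(.024,-.03,.058)),("w4",A2(529,473),(.024,.03,.058)),
("w4",A2(373,287),(-.018,-.005,.056)),("w4",A2(414,287),(-.018,.005,.056))]
b=fit(b4,[.45,-.05,-.03]); print(inv(q4,b),b[2]-q4[2])
L1=[("w1",A(703,60),L[0]),("w1",A(55,55),L[1]),("w1",B(478,497),L[2]),("w1",B(78,493),L[3]),
 ("w1",B(185,265),(.061,-.03,.012)),("w1",B(388,268),(.061,.03,.012)),("w1",B(182,322),(.061,-.03,.056)),("w1",B(402,322),(.061,.03,.056))]
ft=[("top0",T(*p),l) for p,l in zip([(37,660),(300,722),(172,60),(428,122)],L)]
q=fit(f4+L1+ft,[.55,-.07,-.23])
for x in (-.0,.03,.031,.046): print(x,fwd(q,(x,0)))
E
```

```text
[ 0.5535 -0.0707 -0.2328]
[[0.8, -0.5], [-0.9, 0.1], [-0.2, 1.5], [-0.9, 1.3], [0.6, -1.0], [0.6, -0.2], [-0.7, -0.8], [0.7, 0.3]]
[ 0.454  -0.0493 -0.045 ]
[[0.1, 0.3], [0.3, 0.3], [-0.3, 0.4], [0.2, 0.4], [-0.5, 0.1], [0.4, -0.3], [-0.7, -0.5], [0.6, -0.6]]
[-0.10175308 -0.00211558] 0.1877992969336031
[ 0.5539 -0.0705 -0.2332]
[[1.0, 0.0], [-0.6, 0.5], [-0.1, 1.8], [-0.8, 1.6], [0.8, -0.7], [0.7, 0.1], [-0.5, -0.5], [0.8, 0.7], [1.2, -1.2], [-1.2, -1.0], [0.8, 1.7], [-0.3, 2.0], [-0.1, -1.1], [-0.7, -1.5], [-0.6, -0.2], [0.6, 0.1], [0.0, 0.6], [0.9, 0.7], [0.8, -1.0], [1.5, -1.1]]
-0.0 [ 0.55394088 -0.07049927]
0.03 [ 0.58312882 -0.0774321 ]
0.031 [ 0.58410175 -0.0776632 ]
0.046 [ 0.59869572 -0.08112962]
```

Emit:
step_arm([
  [[0.6, 0, -4], 0.01, 0],
  [[0.6, 0, -9], 0.01, 0],
  [[0.6, 0, -13], 0.01, 0],
  [[0.6, 0, -15.5], 0.01, 0],
  [[0.6, 0, -17.3], 0.01, 0],
], newtons=70)

```text
clock: 8.88
tcp_pos: [0.4558, -0.0491, 0.0193]
orientation: [0.001, 0.023, 1.0, -0.001]
wrist_force: [-0.5, 0.2, -1.3]
finger_gap: 0.0857
```

```bash
python3 - <<'E'
from h import *
save("wrist","w5")
s=env.get_state();print(s["clock"],s["tcp_pos"],s["orientation"],s["finger_gap"],s["wrist_force"])
E
```

```text
8.925 [ 0.45465605 -0.04885509  0.01761159] [-7.84018337e-05  2.25758063e-02  9.99745019e-01 -4.73070830e-04] 0.08518512148335788 [-0.63497566 -0.32025324 -0.69980628]
```

View pics/w5.png

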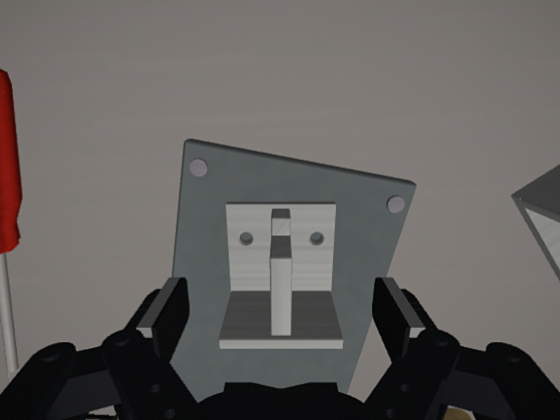

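Emit:
step_arm([
  [[0.15, 0, 0.35], 0, 0],
  [[0.15, 0, 0.35], 0, 0],
  [[0.15, 0, 0.35], 0, 120],
])

```text
clock: 9.3
tcp_pos: [0.4571, -0.049, 0.022]
orientation: [0.001, 0.023, 1.0, -0.001]
wrist_force: [0.4, -0.3, -0.4]
finger_gap: 0.0696
```

Emit:
step_arm([
  [[0, 0, 0], 0, 200],
  [[0, 0, 0], 0, 255],
  [[0, 0, 0], 0, 255],
  [[0, 0, 0], 0, 255],
  [[0, 0, 0], 0, 255],
])

```text
clock: 9.93
tcp_pos: [0.4571, -0.0491, 0.0223]
orientation: [0.001, 0.023, 1.0, -0.001]
wrist_force: [-2.2, -0.4, 5.8]
finger_gap: 0.008
```

```bash
python3 - <<'E'
from h import *
save("wrist","w6")
s=env.get_state();print(s["clock"],s["tcp_pos"],s["orientation"],s["finger_gap"],s["wrist_force"])
E
```

```text
9.975 [ 0.45709955 -0.04914369  0.02235859] [ 8.80470527e-04  2.25846511e-02  9.99744151e-01 -8.88881335e-04] 0.007664331345680401 [-1.29873485 -0.7179385   6.37057917]
```

View pics/w6.png

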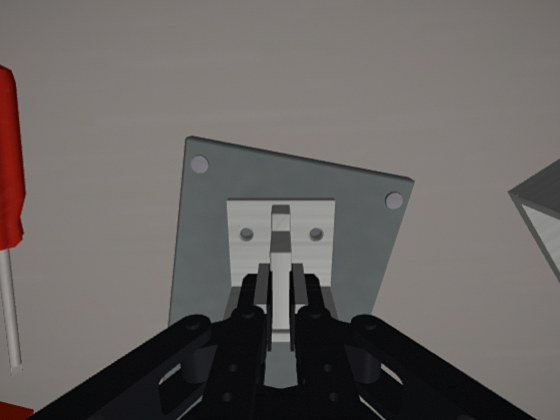

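Emit:
step_arm([
  [[0, 0, 0.4], 0, 255],
  [[0, 0, 0.8], 0, 255],
  [[1, -0.2, 0.8], -0.05, 255],
  [[3, -0.7, 0.8], -0.1, 255],
  [[5, -1.1, 0.8], -0.15, 255],
])

```text
clock: 10.6
tcp_pos: [0.5074, -0.0602, 0.0302]
orientation: [0.001, 0.098, 0.995, -0.001]
wrist_force: [-0.5, 0.4, -2.6]
finger_gap: 0.0077
```

Emit:
step_arm([
  [[2, -0.5, 0], -0.038, 255],
  [[4, -0.9, 0], -0.038, 255],
  [[5, -1.1, 0], -0.038, 255],
  [[5, -1.1, 0], -0.038, 255],
])

```text
clock: 11.1
tcp_pos: [0.5574, -0.0712, 0.0299]
orientation: [0.0, 0.117, 0.993, -0.001]
wrist_force: [-0.1, -0.1, -2.8]
finger_gap: 0.0077
```

```bash
python3 - <<'E'
from h import *
save("wrist","w7");save("side","s7");crop("s7",260,120,410,240,4,"s7c")
s=env.get_state();print(s["clock"],s["tcp_pos"],s["orientation"],s["finger_gap"],s["wrist_force"])
E
```

```text
11.2 [ 0.55625533 -0.07079728  0.02983665] [-3.19360726e-04  1.17087897e-01  9.93121235e-01 -7.32130008e-04] 0.0075850238909735326 [-0.83677956  0.13795314 -2.95983861]
```

View pics/w7.png

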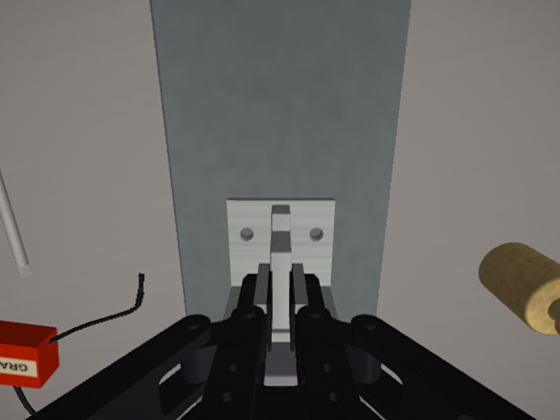

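View pics/s7c.png

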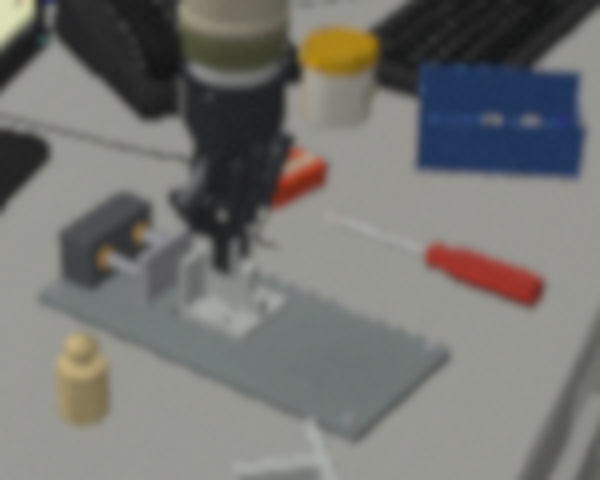

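Emit:
step_arm([
  [[0, 0, -0.4], 0, 255],
  [[0, 0, -0.65], 0, 255],
  [[0, 0, -0.7], 0, 255],
  [[0, 0, -0.75], 0, 255],
  [[0, 0, -0.75], 0, 255],
])

```text
clock: 11.82
tcp_pos: [0.5563, -0.0708, 0.0225]
orientation: [-0.0, 0.117, 0.993, -0.001]
wrist_force: [-0.5, -0.0, -2.2]
finger_gap: 0.008
```

Emit:
step_arm([
  [[0, 0, -0.05], 0, 255],
  [[0, 0, -0.1], 0, 255],
  [[0, 0, -0.1], 0, 255],
])

```text
clock: 12.2
tcp_pos: [0.5563, -0.0708, 0.0224]
orientation: [-0.0, 0.117, 0.993, -0.001]
wrist_force: [-4.0, 1.7, 5.6]
finger_gap: 0.0079
```

Emit:
step_arm([
  [[0.7, -0.17, 0], 0, 255],
  [[1.4, -0.33, 0], 0, 255],
  [[2.1, -0.5, 0], 0, 255],
  [[2.6, -0.62, 0], 0, 255],
  [[2.6, -0.62, 0], 0, 255],
])

```text
clock: 12.82
tcp_pos: [0.5827, -0.0771, 0.0224]
orientation: [0.0, 0.117, 0.993, -0.001]
wrist_force: [-2.4, 0.9, 1.5]
finger_gap: 0.0076
```

```bash
python3 - <<'E'
from h import *
save("wrist","w8");save("top","t8");crop("t8",290,140,440,260,4,"t8c")
s=env.get_state();print(s["clock"],s["tcp_pos"],s["orientation"],s["finger_gap"],s["wrist_force"],s["ft_torque"])
E
```

```text
12.925 [ 0.58272327 -0.0771214   0.02241425] [ 2.36853937e-04  1.17085163e-01  9.93121492e-01 -8.42834903e-04] 0.007786724401216536 [-1.08922981 -0.5684633   0.40623356] [ 0.11151198  0.32000367 -0.02234474]
```

View pics/w8.png

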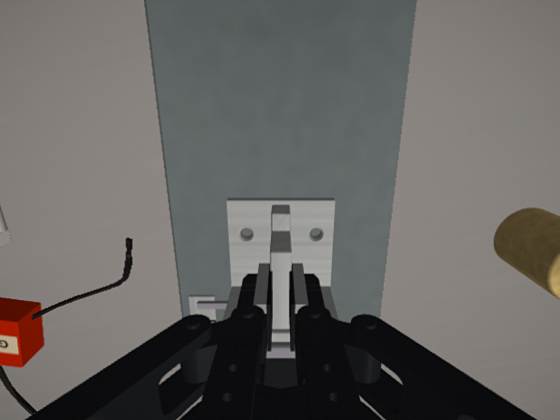

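View pics/t8c.png

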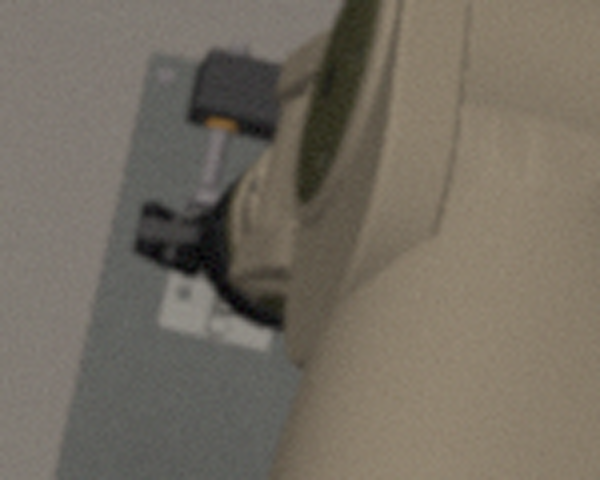

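Emit:
step_arm([
  [[0.3, -0.07, 0], 0, 255],
  [[0.6, -0.14, 0], 0, 255],
  [[0.9, -0.21, 0], 0, 255],
  [[1.17, -0.28, 0], 0, 255],
  [[1.17, -0.28, 0], 0, 255],
])

```text
clock: 13.55
tcp_pos: [0.5908, -0.079, 0.0225]
orientation: [-0.003, 0.117, 0.993, -0.001]
wrist_force: [-12.0, 2.5, 11.5]
finger_gap: 0.0077
```

```bash
python3 - <<'E'
from h import *
save("wrist","w9");crop("w9",120,180,300,320,4,"w9c")
s=env.get_state();print(s["clock"],s["tcp_pos"],s["orientation"],s["finger_gap"],s["wrist_force"],s["ft_torque"])
E
```

```text
13.6 [ 0.59074787 -0.07894957  0.02254021] [-2.95428529e-03  1.16981057e-01  9.93129590e-01 -5.67101967e-04] 0.008054212936526516 [-12.80933708   2.94919087  11.1784645 ] [0.56974434 2.49277943 0.03742158]
```

View pics/w9c.png

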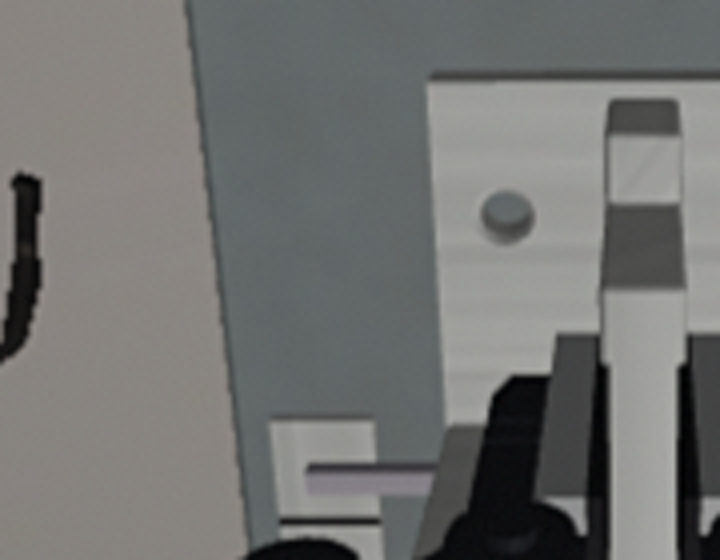

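```bash
python3 - <<'E'
from m import *
q=[.5539,-.0705,-.2332]
B2=cc(195,280,4.5);C9=cc(120,180,4)
def xf(im,p,z): return inv(q,pt(im,*p,z)[:2])*1000
for nm,im,tip,l1 in [("w1","w1",B(112,271),B(118,314)),("w4","w4",B2(112,135),B2(112,174)),("w9","w9",C9(310,474),C9(330,521))]:
    print(nm,"line1",xf(im,l1,.0105).round(1),"ptr z=",[(z,xf(im,tip,z).round(1).tolist()) for z in (.012,.016,.02,.025,.03)])
print("foot back corner",xf("w9",C9(428,80),.016), "foot front?")
E
```

```text
w1 line1 [ 79.2 -50.4] ptr z= [(0.012, [64.5, -51.8]), (0.016, [62.9, -51.4]), (0.02, [61.3, -51.0]), (0.025, [59.3, -50.6]), (0.03, [57.3, -50.1])]
w4 line1 [ 79.5 -50.4] ptr z= [(0.012, [65.4, -51.8]), (0.016, [62.4, -51.5]), (0.02, [59.5, -51.1]), (0.025, [55.8, -50.6]), (0.03, [52.1, -50.2])]
w9 line1 [ 79.5 -50.6] ptr z= [(0.012, [69.9, -52.7]), (0.016, [67.3, -51.4]), (0.02, [64.7, -50.2]), (0.025, [61.4, -48.7]), (0.03, [58.1, -47.2])]
foot back corner [  4.54343189 -29.97502831] foot front?
```

Emit:
step_arm([
  [[0.4, -0.1, 0.1], 0, 255],
  [[0.6, -0.14, 0.1], 0, 255],
  [[0.8, -0.19, 0.1], 0, 255],
  [[1.0, -0.24, 0.1], 0, 255],
  [[1.0, -0.24, 0.1], 0, 255],
])

```text
clock: 14.22
tcp_pos: [0.5956, -0.0801, 0.0227]
orientation: [-0.008, 0.117, 0.993, -0.0]
wrist_force: [-13.7, 2.4, 7.9]
finger_gap: 0.0077
```

```bash
python3 - <<'E'
from h import *
save("wrist","w10");crop("w10",120,180,300,320,4,"w10c")
s=env.get_state();print(s["clock"],s["tcp_pos"],s["orientation"],s["finger_gap"],s["wrist_force"],s["ft_torque"])
E
```

```text
14.275 [ 0.59559901 -0.08009388  0.02271162] [-7.64772157e-03  1.16913185e-01  9.93112675e-01 -1.83263850e-04] 0.007762013520774594 [-14.01847988   2.12848978   8.44948869] [ 5.18821795e-01  2.71883256e+00 -1.56709874e-04]
```

View pics/w10c.png

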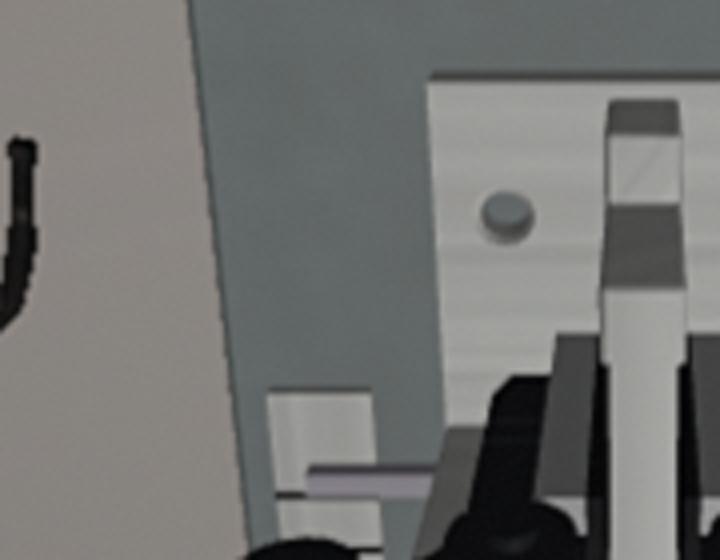

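Emit:
step_arm([
  [[0.5, -0.12, 0.15], 0, 255],
  [[0.7, -0.17, 0.2], 0, 255],
  [[0.9, -0.22, 0.2], 0, 255],
  [[1.0, -0.24, 0.2], 0, 255],
  [[1.0, -0.24, 0.2], 0, 255],
])

```text
clock: 14.9
tcp_pos: [0.5993, -0.081, 0.023]
orientation: [-0.014, 0.117, 0.993, 0.0]
wrist_force: [-13.6, 2.1, 5.4]
finger_gap: 0.0073
```

```bash
cat > chk.py <<'E'
import sys
from m import *
n=sys.argv[1]
save("wrist",n);crop(n,120,180,300,320,4,n+"c")
s=env.get_state();print(s["clock"],s["tcp_pos"],s["orientation"],s["finger_gap"],s["wrist_force"],s["qvel"].round(4))
print(inv([.5539,-.0705,-.2332],s["tcp_pos"])-[.003,0])
E
python3 chk.py w11
```

```text
14.95 [ 0.59927823 -0.08098518  0.02297859] [-1.36106709e-02  1.16841286e-01  9.93057280e-01  3.19294212e-04] 0.008080857920050706 [-13.89478697   2.06022042   4.8312295 ] [-0.0002 -0.0002  0.0012 -0.0002 -0.0006  0.0001]
[0.04357297 0.00028519]
```

View pics/w11c.png

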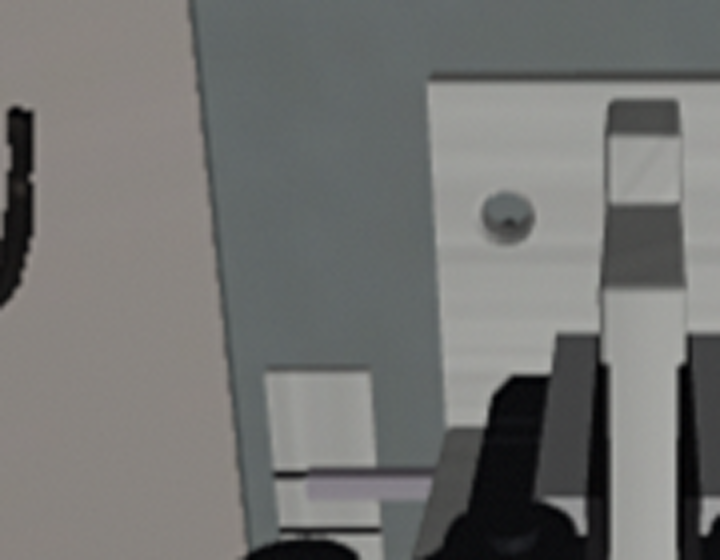

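Emit:
step_arm([
  [[-0.5, 0.12, 0], 0, 255],
  [[-1.0, 0.24, 0], 0, 255],
  [[-1.6, 0.38, 0], 0, 255],
  [[-2.0, 0.47, 0], 0, 255],
  [[-2.0, 0.47, 0], 0, 255],
])

```text
clock: 15.58
tcp_pos: [0.5792, -0.0763, 0.0231]
orientation: [-0.013, 0.117, 0.993, 0.0]
wrist_force: [-1.0, 0.2, -0.4]
finger_gap: 0.0079
```

```bash
python3 chk.py w12
```

```text
15.625 [ 0.57922635 -0.07626197  0.02309166] [-1.35660933e-02  1.16833424e-01  9.93058816e-01  3.17049685e-04] 0.007630503172740628 [-0.78451467  0.70709874 -0.30317463] [-0.0008  0.0034  0.0061  0.0042 -0.0002  0.0003]
[0.02297236 0.00024671]
```

Emit:
step_arm([
  [[0, 0, 0], 0, 180],
  [[0, 0, 0], 0, 150],
  [[0, 0, 0], 0, 150],
  [[0, 0, 0], 0, 150],
])

```text
clock: 16.12
tcp_pos: [0.5793, -0.0763, 0.0231]
orientation: [-0.014, 0.117, 0.993, 0.0]
wrist_force: [-0.2, -0.1, 0.1]
finger_gap: 0.0352
```

```bash
python3 chk.py w13
```

```text
16.175 [ 0.57925867 -0.07626755  0.02308439] [-1.35793882e-02  1.16848094e-01  9.93056902e-01  3.34276364e-04] 0.035279736642168026 [0.02486198 0.62138353 0.31348264] [-0.0012  0.0012 -0.003   0.0027  0.0011  0.0012]
[0.02300509 0.00024876]
```

View pics/w13.png

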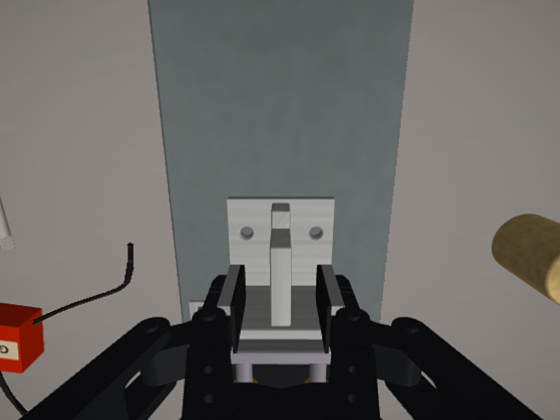

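Emit:
step_arm([
  [[0, 0, 0], 0, 200],
  [[0, 0, 0], 0, 255],
  [[0, 0, 0], 0, 255],
  [[0, 0, 0], 0, 255],
  [[0, 0, 0], 0, 255],
])

```text
clock: 16.8
tcp_pos: [0.5793, -0.0764, 0.0234]
orientation: [-0.013, 0.117, 0.993, 0.0]
wrist_force: [-0.9, -1.6, 3.2]
finger_gap: 0.0074
```

Emit:
step_arm([
  [[0.7, -0.17, 0.03], 0, 255],
  [[1.3, -0.31, 0.06], 0, 255],
  [[1.9, -0.45, 0.1], 0, 255],
  [[2.4, -0.57, 0.1], 0, 255],
  [[2.7, -0.64, 0.1], 0, 255],
])

```text
clock: 17.42
tcp_pos: [0.5985, -0.0807, 0.0236]
orientation: [-0.021, 0.117, 0.993, 0.001]
wrist_force: [-21.2, 4.0, 18.1]
finger_gap: 0.0077
```

```bash
python3 chk.py w14
```

```text
17.475 [ 0.5987056  -0.08078207  0.02355782] [-2.07298318e-02  1.16701680e-01  9.92950196e-01  9.48306531e-04] 0.007559205882122932 [-19.55721723   3.28012686  16.09232502] [ 0.0001 -0.0058 -0.0092 -0.0084 -0.0006 -0.0008]
[0.0429689  0.00035047]
```

View pics/w14c.png

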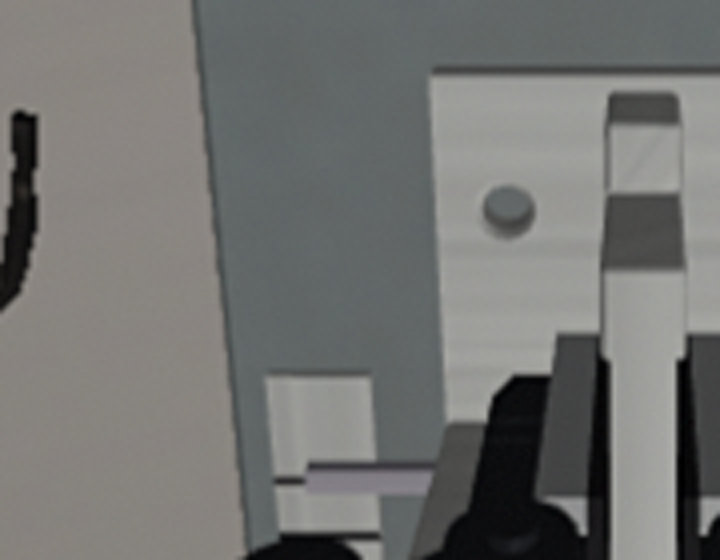

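Emit:
step_arm([
  [[0.5, -0.12, 0.15], 0, 255],
  [[0.8, -0.19, 0.25], 0, 255],
  [[0.9, -0.21, 0.25], 0, 255],
  [[0.9, -0.21, 0.25], 0, 255],
  [[0.9, -0.21, 0.25], 0, 255],
])

```text
clock: 18.1
tcp_pos: [0.6005, -0.0812, 0.0239]
orientation: [-0.028, 0.117, 0.993, 0.002]
wrist_force: [-14.9, 2.1, 6.1]
finger_gap: 0.0077
```

```bash
python3 chk.py w15; python3 -c "
from h import *
save('side','s15');crop('s15',260,140,410,230,5,'s15c')"
```

```text
18.15 [ 0.60057043 -0.08122315  0.02395124] [-0.0276212   0.11662596  0.99279062  0.00149915] 0.007730106521332524 [-14.82464143   1.63568287   5.02132467] [ 0.001   0.0004 -0.0012 -0.0002  0.0007 -0.001 ]
[0.04488518 0.00035228]
```

View pics/w15c.png

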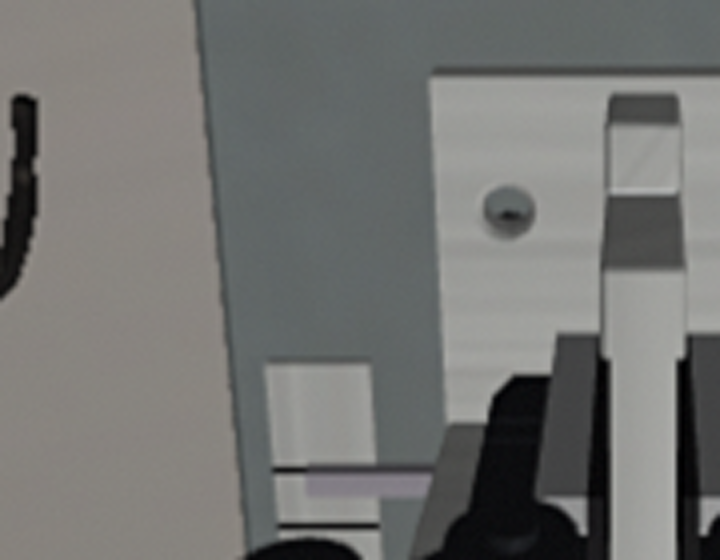

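View pics/s15c.png

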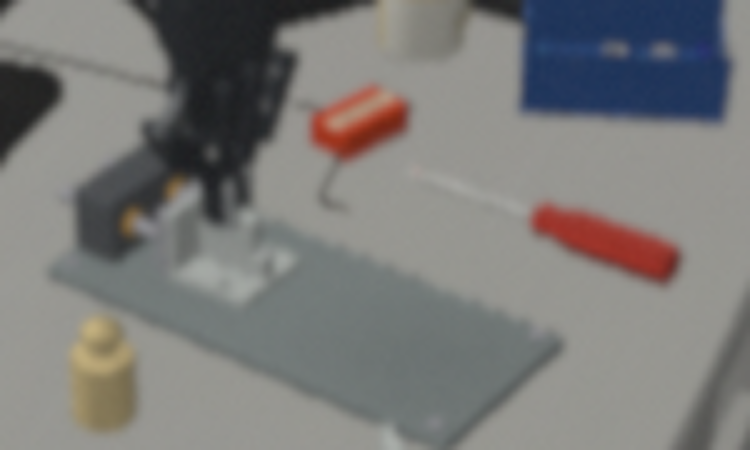

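```bash
python3 - <<'E'
from m import *
q=[.5539,-.0705,-.2332];C9=cc(120,180,4)
def xf(im,p,z): return (inv(q,pt(im,*p,z)[:2])*1000).round(1)
print("line1",xf("w15",C9(290,469),.0105),"line2",xf("w15",C9(330,525),.0105),"ptr z.014",xf("w15",C9(310,480),.014),"ptr upper/lower",xf("w15",C9(310,470),.014),xf("w15",C9(310,495),.014))
print("heel if z.016",xf("w15",C9(430,76),.016), "strip top",xf("w15",C9(320,363),.0105),"w4 strip",xf("w4",cc(195,280,4.5)(118,116),.0105))
s=env.get_state();print(s["wrist_force"],s["ft_torque"])
E
```

```text
line1 [ 79.3 -56.1] line2 [ 89.3 -50.4] ptr z.014 [ 79.2 -52. ] ptr upper/lower [ 77.5 -51.9] [ 81.8 -52.2]
heel if z.016 [ 14.5 -30.2] strip top [ 61.1 -50.1] w4 strip [ 60.  -51.1]
[-14.98038085   1.76981217   5.13888569] [0.4098418  2.93792913 0.02956031]
```

Emit:
step_arm([
  [[-0.5, 0.12, 0], 0, 255],
  [[-1.0, 0.24, 0], 0, 255],
  [[-1.6, 0.38, 0], 0, 255],
  [[-2.1, 0.49, -0.05], 0, 255],
  [[-2.1, 0.49, -0.05], 0, 255],
])

```text
clock: 18.82
tcp_pos: [0.58, -0.0763, 0.0238]
orientation: [-0.027, 0.117, 0.993, 0.002]
wrist_force: [1.9, 0.5, 1.5]
finger_gap: 0.0077
```

Emit:
step_arm([
  [[0, 0, 0], 0, 180],
  [[0, 0, 0], 0, 150],
  [[0, 0, 0], 0, 150],
  [[0, 0, 0], 0, 150],
])

```text
clock: 19.32
tcp_pos: [0.5799, -0.0763, 0.0237]
orientation: [-0.027, 0.117, 0.993, 0.002]
wrist_force: [0.6, -0.0, -0.7]
finger_gap: 0.0353
```

```bash
python3 chk.py w16
```

```text
19.375 [ 0.57993575 -0.07630877  0.02369513] [-0.02706616  0.11663332  0.99280494  0.0015633 ] 0.035473026187519636 [ 0.47764006 -0.39933497  0.69447659] [-0.001  -0.0007  0.0009 -0.0032  0.0014  0.0011]
[0.02367337 0.00036512]
```

View pics/w16.png

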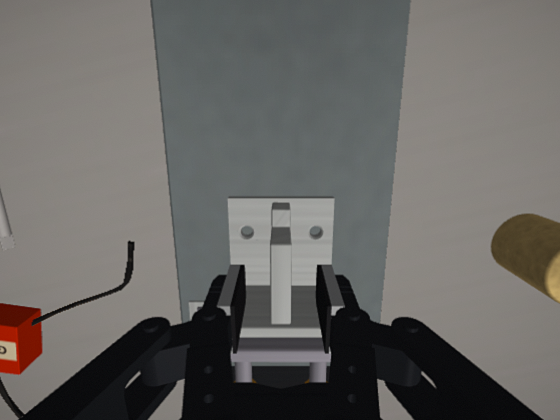

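```bash
python3 - <<'E'
from m import *
q=[.5539,-.0705,-.2332]
for p in [(228,197.5),(334,197.5)]: print(inv(q,pt("w16",*p,.016)))
for p in [(228,198),(334,198)]: print(inv(q,pt("w13",*p,.016)))
# flange top front edge z .058, rows? 
crop("w16",180,190,380,380,3,"w16c")
E
```

```text
[-0.00747766 -0.0295695 ]
[-0.00747015  0.02970906]
[-0.00792027 -0.02946111]
[-0.00788007  0.02934885]
```

View pics/w16c.png

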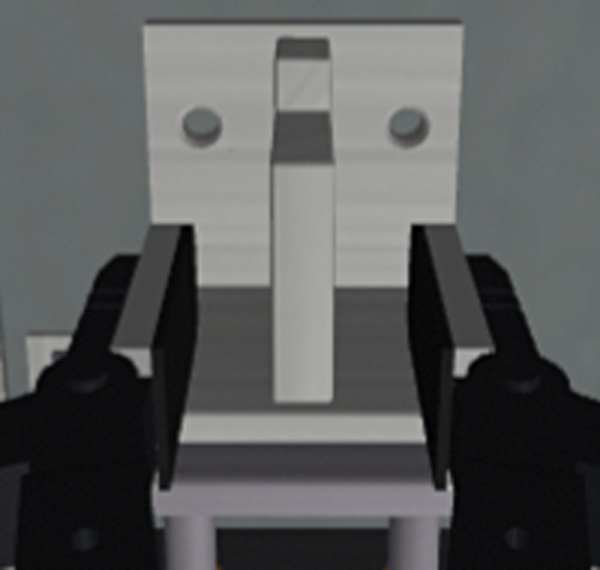

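Emit:
step_arm([
  [[0, 0, 0], 0, 200],
  [[0, 0, 0], 0, 255],
  [[0, 0, 0], 0, 255],
  [[0, 0, 0], 0, 255],
  [[0, 0, 0], 0, 255],
], newtons=70)

```text
clock: 20.0
tcp_pos: [0.5799, -0.0763, 0.0239]
orientation: [-0.027, 0.117, 0.993, 0.002]
wrist_force: [-0.7, -0.4, 3.2]
finger_gap: 0.0076
```

Emit:
step_arm([
  [[0.8, -0.19, 0.04], 0, 255],
  [[1.5, -0.36, 0.1], 0, 255],
  [[2.2, -0.52, 0.18], 0, 255],
  [[2.8, -0.67, 0.25], 0, 255],
  [[2.9, -0.69, 0.25], 0, 255],
])

```text
clock: 20.62
tcp_pos: [0.6035, -0.0818, 0.0241]
orientation: [-0.033, 0.116, 0.993, 0.002]
wrist_force: [-13.9, 2.5, 1.8]
finger_gap: 0.0076
```

```bash
python3 chk.py w17
```

```text
20.675 [ 0.6033786  -0.08177001  0.02409201] [-0.0329519   0.116506    0.9926408   0.00218534] 0.007692725408551105 [-12.76379683   2.21579857   2.06928622] [-0.0003 -0.0058 -0.0075 -0.0062 -0.0006 -0.0006]
[0.04774372 0.00046916]
```

View pics/w17c.png

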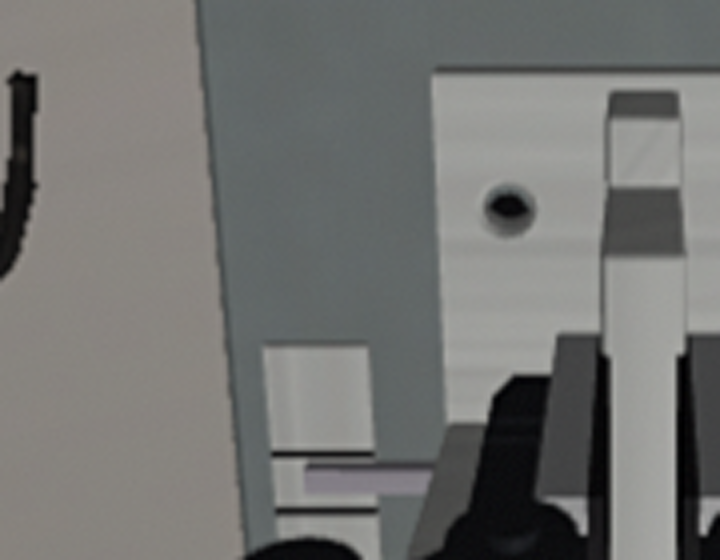

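```bash
python3 chk.py w18; python3 - <<'E'
from m import *
save("side","s18");crop("s18",230,140,410,240,4,"s18c")
for i in range(8): env.read_camera("side")
q=[.5539,-.0705,-.2332];C9=cc(120,180,4)
for p in [(304,481)]: print("ptr",inv(q,pt("w18",*C9(*p),.014)))
print("line1",inv(q,pt("w18",*C9(320,454),.0105)))
s=env.get_state();print(s["clock"],s["tcp_pos"],s["wrist_force"],s["orientation"])
E
```

```text
20.725 [ 0.60328339 -0.08172542  0.024114  ] [-0.03294867  0.11647056  0.99264507  0.00218307] 0.0075261299222408925 [-13.19666702   2.11035839   1.44932675] [ 0.0006 -0.0006 -0.0048 -0.0049 -0.0005  0.    ]
[0.04764078 0.00049054]
ptr [ 0.08210693 -0.05281441]
line1 [ 0.07939434 -0.05101636]
21.175 [ 0.60314449 -0.08168891  0.02411454] [-12.33770006   2.35950063   1.65963907] [-0.03293929  0.11649288  0.99264271  0.00220372]
```

View pics/s18c.png

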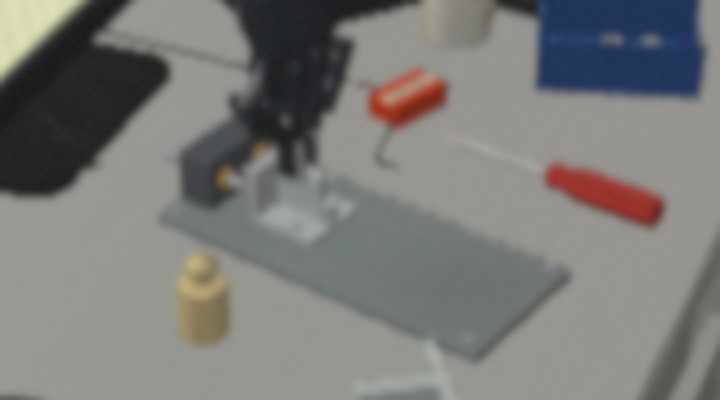

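View pics/w18.png

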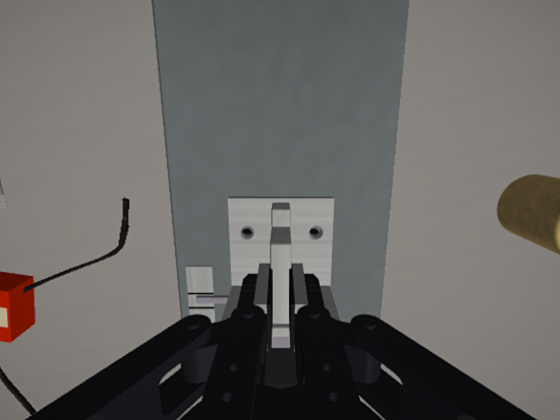

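```bash
python3 - <<'E'
from h import *
print(env.hand_in()); s=env.get_state();print(s["clock"],s["tcp_pos"],s["wrist_force"],s["finger_gap"])
E
```

```text
the job is handed in; nothing more can be done
None
the job is handed in; nothing more can be done
```

The weight stands upright and released on the bench to the left of the fixture. I handed the job in at about 21 s, with the bracket gripped at 70 N and held against the sprung stop plate. `hand_in` gives no verdict, and the state could not be read afterwards.

**Last checks before handing in:**
- **Push:** the wrist force along the pressing direction held at about 12.5–13 N over the last half second, some of it friction. The bracket sits at about x 46 mm in the fixture's frame, which puts the plate roughly 15–16 mm back.
- **Pointer:** it shows clearly between the two scale lines. My absolute reading of it against the lines came out lower, about 13 mm, because of parallax and not knowing the pointer's exact reference edge. Every estimate is inside 10–20 mm.
- **Alignment:** the bracket is centred within about 1 mm and square by eye. Its screw holes show dark, as if over the plate's.
- **Bystanders:** the arm never went near the screwdriver, carton or tumbler. The screwdriver and carton look unmoved; I did not re-check the tumbler.

**Tilt:** the arm flexed under load and tilted the bracket with its heel slightly up. The moves could not correct the tilt, so I backed off and re-gripped twice before the final push. The remaining bracket tilt is about 0.01 rad, judged from the tool's own tilt; I did not measure it on the bracket. The tool itself is leaning about 0.066 rad.

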